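Shut the vial box and tip the vials into its dispensing corner

TASK

The clear lid of the vial box is only lying on its rim: with the box standing on the worktop, press the lid down until it is seated level at both ends, so that nothing can fall out. Then pick the box up, well clear of the worktop, and tilt it so that all four vials slide together into the corner under the orange dispensing flap, that corner being clearly the lowest. Finish while holding the box tilted like that in mid-air, without letting go, and leave the other things on the worktop where they are.

Things in the scene. Friction and masses are not known exactly. Their poses are not given: they have to be found in the camera images.
- vial_box: Loose frosted storage box, white floor, 140 (x) x 64 (y) x 46 mm, walls 2.5, floor 3, about 0.25 kg in all. Origin: centre of underside; x along it, y across, z up. Its -x end (label, orange flap in the lid) starts roughly towards the robot. Side walls plain: grip from above across the 64 mm at mid-length. The lid is 1 mm narrower each side; seated, its top is at 49 mm.
- lid_front (a joint): How far the lid's label/flap end (box -x) still stands up, in rad about the other end: 0 = that end seated, 0.09 = most; the lid is 139 mm long, so 0.05 is 7 mm. A tight press fit with no spring: about 10 N pushed down on that end drives it home and it stays where it is left; the end stop is rigid.
- lid_back (a joint): The same for the lid's other end (box +x). Each end goes down by itself when pressed near it; a push on the middle is shared by both and needs about 18 N.
- lid_front_end (a point): Point on the lid's top face, on its centre line, 15 mm in from the label/flap end: a place to press. Clear plate 139 x 62 x 3 mm.
- lid_back_end (a point): Point on the lid's top face, on its centre line, 15 mm in from the other end: a place to press.
- flap_corner (a point): Inner bottom corner of the box under the orange 26 x 24 mm flap, at box (-67.5, +29.5, 3) mm: the vials must collect here.
- far_corner (a point): Inner bottom corner at the other end and side, at box (+67.5, -29.5, 3) mm.
- vial_1: One of four alike empty amber glass vials with blue screw cap, 12 mm across, 32 mm long, lying loose on the box floor. Origin: its middle; x along it. Smooth: it starts to slide on the box floor at a slope of about 8 to 14 degrees, in any direction, and can roll.
- vial_2: One of four alike empty amber glass vials with blue screw cap, 12 mm across, 32 mm long, lying loose on the box floor. Origin: its middle; x along it. Smooth: it starts to slide on the box floor at a slope of about 8 to 14 degrees, in any direction, and can roll.
- vial_3: One of four alike empty amber glass vials with blue screw cap, 12 mm across, 32 mm long, lying loose on the box floor. Origin: its middle; x along it. Smooth: it starts to slide on the box floor at a slope of about 8 to 14 degrees, in any direction, and can roll.
- vial_4: One of four alike empty amber glass vials with blue screw cap, 12 mm across, 32 mm long, lying loose on the box floor. Origin: its middle; x along it. Smooth: it starts to slide on the box floor at a slope of about 8 to 14 degrees, in any direction, and can roll.
- sample_rack_1: Bystander, fixed: cream tube rack behind the box, 150 x 390 x 110 mm, with specimen cups standing in it up to 160 mm high. Origin: centre of its underside.
- tape_roll: Bystander: roll of cream tape lying flat, 100 x 98 x 25 mm. Origin: centre of its underside.
- dropper_bottle: Bystander: small white dropper bottle, standing, 28 x 28 x 74 mm. Origin: centre of its underside.
- sample_jar: Bystander: small jar with green cap, standing, 34 x 34 x 48 mm. Origin: centre of its underside.
- forceps: Bystander: steel forceps lying flat, 15 x 117 x 8 mm. Origin: centre of its underside.
- marker_pen: Bystander: white marker pen with blue cap lying on the red book, 17 x 135 x 16 mm. Origin: centre of its underside.
Things that resemble listed ones, but are neither listed nor needed, are in the scene too. Leave any black look-alike of the vial_box alone.

How it is judged:
By the outcome, as a careful person would: the job done as asked, in the order asked, and still so for the second after the job is handed in, while the arm keeps its last pose, push and grip.
It also fails if it takes over 53 s, if anything falls off the work surface, if the arm or the gripper's body presses on something with over 40 N, if the wrist force passes 120 N, or if a joint passes its speed limit or range.

ROBOT

A 7-joint arm with a two-finger parallel gripper is mounted at the origin on a cart in front of the work surface, level with it; the furniture and walls round the work are solid. World frame = base frame: x ahead of the robot, y to its left, z up, the work surface at z = 0. Lengths are in m, angles in rad, forces in N, time in s.
With the tool pointing down it reaches from about 0.425 to 0.875 m from the base axis. Payload 4.7 kg.
Tool frame: the origin (TCP) lies between the finger pads; the fingertips stand 22 mm ahead of it and the grasp point (between the pads) lies 3 mm ahead of it; z points along the fingers, y is the line along which they close (so a half turn about z gives the same grasp; the last joint's range is limited). The gripper opens to 87 mm and grips with 3 to 60 N. Pads are 19 mm wide; open, the fingers measure 117 mm over their backs; the gripper's body (75 mm by 190 mm) begins 51 mm behind the grasp point.
Start: joints at [1.193, 0.321, -0.07, 1.45, 0.023, 1.371, -0.057], TCP at [0.248, -0.601, 0.245] pointing down, gripper open.
Joint ranges: [-2.86, 2.86], [-0.3, 2.09], [-1.38, 1.24], [0.06, 2.45], [-1.56, 4.7], [0.09, 2.05], [-2.69, 2.69]. Speed limits (rad/s): [2.57, 2.57, 3.14, 3.14, 3.14, 3.14, 3.14].

INTERFACE

Orientations are given as a rotation vector (axis times angle).
In Python, from bench import ctrl gives the robot as it stands. The module is installed in compiled form; this text tells all that it offers.
- The arm moves only by the tool send_rows, never from a script. Its argument "motion" is a list of rows, each an object with "claw": the opening, from -1 (shut) to 1 (fully open); "slide": the shift along the tool's x, y, z in mm, a list of three; "delta_rot": the turn, a rotation vector about the tool's x, y, z in rad, a list of three. In form: [{"claw": claw, "slide": [x, y, z], "delta_rot": [ax, ay, az]}, ...]. A call has 1 to 5 rows; each row is the pose to reach, as a shift and turn from the pose commanded when the call began, along the tool's axes at that moment; what a row does not reach only later rows make up. A row lasts 1/10 s, in which the tool goes at most 50 mm and 8.59 degrees, less where a joint would pass 70% of its speed; a pose out of reach is approached as far as the arm can. A call with a gripper value outside its range is refused whole. The fingers move at their own pace and stop on an object; "grip_force" is the grip in N (left out, the last holds). Time passes only in rows, so rows that repeat a pose let the fingers close. It gives the time, the measured TCP pose, the force, the opening and the grip force at its end, in the units of the state.
- ctrl.get_state(): the state, without advancing time (a new reading comes with each control period).
- ctrl.get_image(name): name is "side" or "top" or "wrist"; returns a dict with "color" (480x640x3 uint8, blue, green, red), "fx", "fy", "cx", "cy" (pixels), "k1" (the pictures are not rectified: a ray, as slopes to the right and down, at radius r is drawn at 1 + k1 r^2 times it, then the intrinsics apply), "pose" (4x4, takes a point from camera to world coordinates). Camera axes: x right, y down, z forward; pixel columns grow to the right and rows downward; lengths in m; the calibration is good to about 2 mm. A picture is of the moment at which its call begins. There is no depth.
- ctrl.close_job(): hands the job in; it is judged then, once.
The state is a dict: "time": time; "joint_positions": joint angles; "qd": joint speeds; "joint_torque": joint torques, N m; "position": TCP position; "tool_rot": TCP orientation; "ft_force": force on the tool from outside, world axes, zero at the start; "torque": the same for the moment, N m; "grip_width": opening from 0.0 (shut) to 1.0 (fully open); "grip_force": force on a finger pad.
Only numpy, scipy, OpenCV 4.12 (cv2) and the standard library are available. Lean on these libraries where they do the work, as an engineer would, in place of code of your own. Each camera call takes 0.05 s, during which the arm holds its last target. There are 200 camera calls.

## Working session

There is one attempt and no reset: what is moved stays moved. The work goes in short steps, Python scripts to look and compute and a tool call to move; the robot and the scene stay as the last step left them, time stands still between calls to the robot, and variables do not carry over. Pictures are saved under pics/ and viewed, at most 10 in all, crops included, and the job is handed in when it is done.

Besides the shell and the picture viewer there is one more tool, called after "Emit:" as name(argument=value, ...) on one line, values as JSON. send_rows: Moves the arm, as the interface text tells. Its arguments: {"type":"object","properties":{"motion":{"type":"array","items":{"type":"object","properties":{"claw":{"type":"number"},"slide":{"type":"array","items":{"type":"number"}},"delta_rot":{"type":"array","items":{"type":"number"}}}}},"grip_force":{"type":"number"}},"required":["motion"]}

```bash
mkdir -p pics; cat > h.py <<'E'
import numpy as np, cv2
from bench import ctrl
from scipy.spatial.transform import Rotation as R
def grab(n,f):
    d=ctrl.get_image(n); cv2.imwrite(f'pics/{f}.png',d['color'])
    np.savez(f'pics/{f}.npz',**{k:d[k] for k in('fx','fy','cx','cy','k1','pose')}); return d
def KD(d): return np.array([[d['fx'],0,d['cx']],[0,d['fy'],d['cy']],[0,0,1.]],float),np.array([d['k1'],0,0,0,0],float)
def px2w(d,uv,z):
    K,D=KD(d); uv=np.array(uv,float).reshape(-1,1,2)
    p=cv2.undistortPoints(uv,K,D).reshape(-1,2); T=np.array(d['pose'])
    r=np.c_[p,np.ones(len(p))]@T[:3,:3].T; o=T[:3,3]
    return o+r*((z-o[2])/r[:,2])[:,None]
def w2px(d,P):
    K,D=KD(d); T=np.linalg.inv(np.array(d['pose']))
    return cv2.projectPoints(np.array(P,float).reshape(-1,1,3),cv2.Rodrigues(T[:3,:3])[0],T[:3,3],K,D)[0].reshape(-1,2)
E
python3 - <<'E'
from h import *
np.set_printoptions(precision=3,suppress=True)
a=grab('top','t0');b=grab('side','s0')
for d in(a,b):print(d['fx'],d['k1'],np.array(d['pose']))
s=ctrl.get_state();print(s)
E
```

```text
510.03444859929823 0.029380121265854695 [[-0.005 -0.998  0.061  0.491]
 [-1.     0.005  0.002  0.04 ]
 [-0.002 -0.061 -0.998  1.163]
 [ 0.     0.     0.     1.   ]]
472.2018186556711 -0.05881323828189367 [[-0.816 -0.281  0.506  0.028]
 [-0.578  0.371 -0.726  0.8  ]
 [ 0.017 -0.885 -0.466  0.525]
 [ 0.     0.     0.     1.   ]]
{'time': 0.1, 'joint_positions': array([ 1.193,  0.322, -0.07 ,  1.452,  0.023,  1.371, -0.057]), 'qd': array([ 0.001, -0.002,  0.001, -0.003,  0.002, -0.   , -0.002]), 'joint_torque': array([ -0.001, -49.257,  -0.406, -31.34 ,  -0.064,   0.04 ,   0.   ]), 'position': array([ 0.248, -0.6  ,  0.244]), 'tool_rot': array([-3.08 , -0.611,  0.001]), 'ft_force': array([ 0.062, -1.265, -0.061]), 'torque': array([ 0.024,  0.031, -0.039]), 'grip_force': 0.0, 'grip_width': 0.9994486108471166}
```

View pics/t0.png

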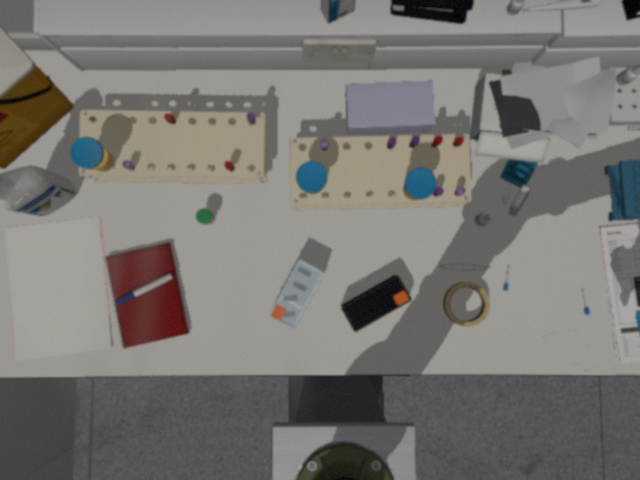

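View pics/s0.png

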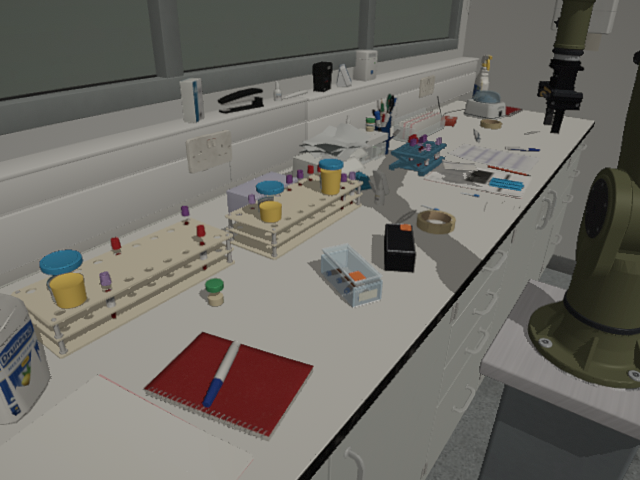

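The frosted box, with its orange flap at the robot end, is at top (298,293) and side (350,275). The black look-alike is at top (376,303) and side (399,247). The frosted one fits the description, so I'll confirm it with an enlarged crop.

```bash
python3 - <<'E'
import cv2,numpy as np
t=cv2.imread('pics/t0.png')[235:335,260:340];s=cv2.imread('pics/s0.png')[235:315,310:390]
a=cv2.resize(t,(400,500),interpolation=cv2.INTER_CUBIC);b=cv2.resize(s,(400,400),interpolation=cv2.INTER_CUBIC)
c=np.zeros((500,800,3),np.uint8);c[:,:400]=a;c[:400,400:]=b;cv2.imwrite('pics/c0.png',c)
E
```

```text
(no output)
```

View pics/c0.png

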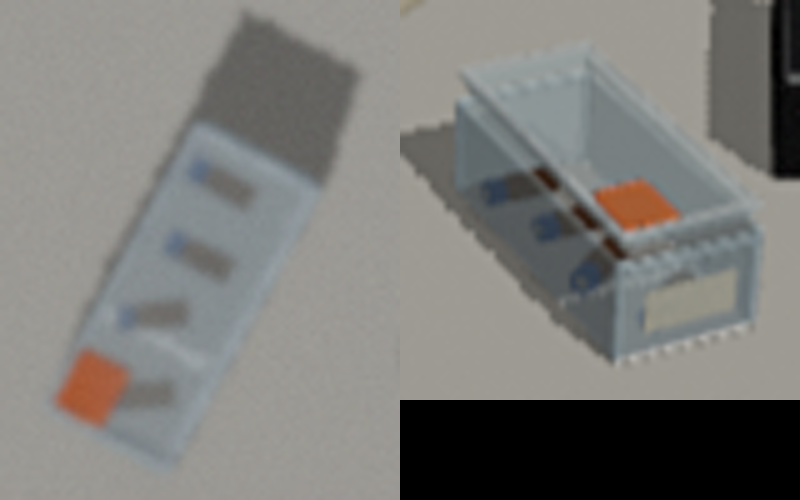

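```bash
python3 - <<'E'
from h import *
from scipy.optimize import least_squares
np.set_printoptions(precision=4,suppress=True)
t=np.load('pics/t0.npz');s=np.load('pics/s0.npz')
B=np.array([[-70,32,52],[-70,-32,52],[70,32,50],[70,-32,50]])/1000
Tp=np.array([[270.5,315.5],[295,328.6],[299,259.4],[325,272]])
S=np.array([[-70,32,0],[-70,-32,0],[70,32,0]])/1000
Sp=np.array([[353,307.4],[381,300],[322,271]])
def W(q,P):
    c,n=np.cos(q[2]),np.sin(q[2]);return np.c_[q[0]+c*P[:,0]-n*P[:,1],q[1]+n*P[:,0]+c*P[:,1],P[:,2]]
ft=lambda q:(w2px(t,W(q,B))-Tp).ravel(); fs=lambda q:(w2px(s,W(q,S))-Sp).ravel()
for f in(ft,fs,lambda q:np.r_[ft(q),fs(q)]):
    r=least_squares(f,[.5,.1,-.46]);print(r.x,np.degrees(r.x[2]),r.fun)
q=r.x
st=ctrl.get_state();Rt=R.from_rotvec(st['tool_rot']);print(Rt.as_matrix())
for n,p in dict(front=[-.055,0,.052],back=[.055,0,.052],mid=[0,0,.03]).items():print(n,W(q,np.array([p])))
# lid edge heights from side picture guess: lid top corner front label end
for h in(46,49,52,55,58,61): print(h,w2px(s,W(q,np.array([[-.07,.031,h/1000],[-.07,-.031,h/1000],[.07,.031,h/1000],[.07,-.031,h/1000]]))).ravel())
E
```

```text
[ 0.4451  0.0989 -0.4815] -27.586382903460315 [-1.1634  0.3526  0.5978  0.9495  0.2511 -1.1011  0.3189 -0.2325]
[ 0.4447  0.0981 -0.5302] -30.378721017565987 [-0.606  -0.2966  0.4661 -0.407   0.1695  0.8301]
[ 0.4452  0.0989 -0.4982] -28.54365439869895 [-1.4987 -0.1654  0.0277  0.8723  0.8638 -1.1111  0.7041  0.1928  0.2393
 -0.1809  0.7471 -0.8439 -0.9866  1.3613]
[[ 0.9243  0.3818 -0.0008]
 [ 0.3818 -0.9243  0.0016]
 [-0.0001 -0.0017 -1.    ]]
front [[0.3969 0.1252 0.052 ]]
back [[0.4935 0.0726 0.052 ]]
mid [[0.4452 0.0989 0.03  ]]
46 [354.8967 286.7674 383.1459 279.326  321.7829 253.4219 347.7875 247.6189]
49 [354.9768 285.4063 383.268  277.9908 321.8061 252.1645 347.8462 246.3842]
52 [355.0571 284.0407 383.3904 276.6514 321.8295 250.9036 347.905  245.1462]
55 [355.1376 282.6707 383.5132 275.3077 321.8528 249.639  347.964  243.9047]
58 [355.2183 281.2961 383.6362 273.9598 321.8763 248.3708 348.0232 242.6597]
61 [355.2993 279.917  383.7596 272.6075 321.8998 247.099  348.0824 241.4113]
```

```bash
cat >> h.py <<'E'
np.set_printoptions(precision=4,suppress=True)
BX=np.array([.4452,.0989]);YAW=-.498
def box2w(p): c,n=np.cos(YAW),np.sin(YAW);return np.array([BX[0]+c*p[0]-n*p[1],BX[1]+n*p[0]+c*p[1],p[2]])
def down(yaw): return R.from_euler('z',yaw)*R.from_euler('x',np.pi)
def plan(wps,start=None):
    s=ctrl.get_state();p,r=(s['position'],R.from_rotvec(s['tool_rot'])) if start is None else start
    print('now',p,r.as_rotvec(),s['joint_positions'],s['ft_force'])
    for P,Q in wps:
        print('slide',(r.inv().apply(np.array(P)-p)*1000).round(1),'rot',(r.inv()*Q).as_rotvec().round(3)); p,r=np.array(P),Q
E
python3 - <<'E'
from h import *
y=np.radians([22.4+33,22.4+66,22.4+99]);e=YAW+np.pi
f=box2w([-.05,0,0])
print(f)
plan([([.42,-.45,.245],down(y[0])),([.5,-.23,.245],down(y[1])),([.5,0,.245],down(y[2])),([f[0],f[1],.12],down(e))])
E
```

```text
[0.4013 0.1228 0.    ]
now [ 0.2479 -0.6004  0.2436] [-3.0799 -0.611   0.0007] [ 1.1931  0.3218 -0.07    1.4516  0.0226  1.3708 -0.0569] [ 0.0622 -1.2655 -0.061 ]
slide [216.4 -73.3  -1.3] rot [-0.002 -0.    -0.575]
slide [226.5 -59.1  -0. ] rot [-0.     0.    -0.576]
slide [229.9  -6.4  -0. ] rot [ 0.     0.    -0.576]
slide [156.2 -20.3 125. ] rot [-0.     0.    -0.525]
```

Emit:
send_rows(motion=[{"claw": -1,"slide": [43,-15,0],"delta_rot": [0,0,-0.115]},{"claw": -1,"slide": [86,-29,0],"delta_rot": [0,0,-0.23]},{"claw": -1,"slide": [130,-44,0],"delta_rot": [0,0,-0.345]},{"claw": -1,"slide": [173,-58,0],"delta_rot": [0,0,-0.46]},{"claw": -1,"slide": [216,-73,0],"delta_rot": [0,0,-0.575]}])

```text
time: 0.6
position: [0.4209, -0.4494, 0.2442]
tool_rot: [-2.778, -1.466, 0.0]
ft_force: [-0.1, 0.2, 0.4]
grip_width: 0.629
grip_force: 0.0
```

Emit:
send_rows(motion=[{"claw": -1,"slide": [45,-12,0],"delta_rot": [0,0,-0.115]},{"claw": -1,"slide": [90,-24,0],"delta_rot": [0,0,-0.23]},{"claw": -1,"slide": [136,-36,0],"delta_rot": [0,0,-0.345]},{"claw": -1,"slide": [181,-48,0],"delta_rot": [0,0,-0.46]},{"claw": -1,"slide": [226,-59,0],"delta_rot": [0,0,-0.575]}])

```text
time: 1.1
position: [0.4998, -0.2293, 0.2443]
tool_rot: [-2.248, -2.194, 0.001]
ft_force: [0.6, -0.7, 0.2]
grip_width: 0.172
grip_force: 0.0
```

Emit:
send_rows(motion=[{"claw": -1,"slide": [46,-1,0],"delta_rot": [0,0,-0.115]},{"claw": -1,"slide": [92,-2,0],"delta_rot": [0,0,-0.23]},{"claw": -1,"slide": [138,-4,0],"delta_rot": [0,0,-0.345]},{"claw": -1,"slide": [184,-5,0],"delta_rot": [0,0,-0.46]},{"claw": -1,"slide": [230,-6,0],"delta_rot": [0,0,-0.575]}])

```text
time: 1.6
position: [0.4998, 0.0006, 0.2443]
tool_rot: [1.534, 2.742, -0.001]
ft_force: [0.5, 0.2, -0.1]
grip_width: 0.006
grip_force: 0.0
```

```bash
python3 - <<'E'
from h import *
e=YAW+np.pi
f=box2w([-.05,0,.12]);b=box2w([.055,0,.12]);s=ctrl.get_state();print(s['time'],s['grip_width'])
plan([(b,down(e)),(f,down(e))])
E
```

```text
1.6 0.005857502147231862
now [0.4998 0.0006 0.2443] [ 1.5339  2.7416 -0.0009] [ 0.6198  0.0314 -0.6813  1.7943  0.021   1.3232  0.4842] [ 0.4977  0.2441 -0.0974]
slide [ 64.7  32.4 124.3] rot [-0.001  0.    -0.522]
slide [105.  -0.  -0.] rot [0. 0. 0.]
```

Emit:
send_rows(motion=[{"claw": -1,"slide": [13,6,25],"delta_rot": [0,0,-0.104]},{"claw": -1,"slide": [26,13,50],"delta_rot": [0,0,-0.209]},{"claw": -1,"slide": [39,19,75],"delta_rot": [0,0,-0.313]},{"claw": -1,"slide": [52,26,100],"delta_rot": [0,0,-0.418]},{"claw": -1,"slide": [65,32,124],"delta_rot": [0,0,-0.522]}])

```text
time: 2.1
position: [0.4935, 0.0714, 0.1193]
tool_rot: [-0.775, -3.044, 0.001]
ft_force: [0.9, -0.4, 0.4]
grip_width: 0.007
grip_force: 0.0
```

```bash
python3 - <<'E'
from h import *
e=YAW+np.pi
grab('side','s1')
import cv2
cv2.imwrite('pics/c1.png',cv2.resize(cv2.imread('pics/s1.png')[190:320,290:420],(780,780))[:600])
f=box2w([-.05,0,.12]);b=box2w([.055,0,.09])
plan([(b,down(e))])
E
```

```text
now [0.4904 0.0739 0.1157] [-0.7629 -3.0405 -0.0001] [ 0.5228  0.1721 -0.7743  1.9527  0.1328  1.075   0.7708] [-1.846   1.0481 -1.7636]
slide [-3.5  0.4 25.7] rot [-0.002 -0.007  0.006]
```

View pics/c1.png

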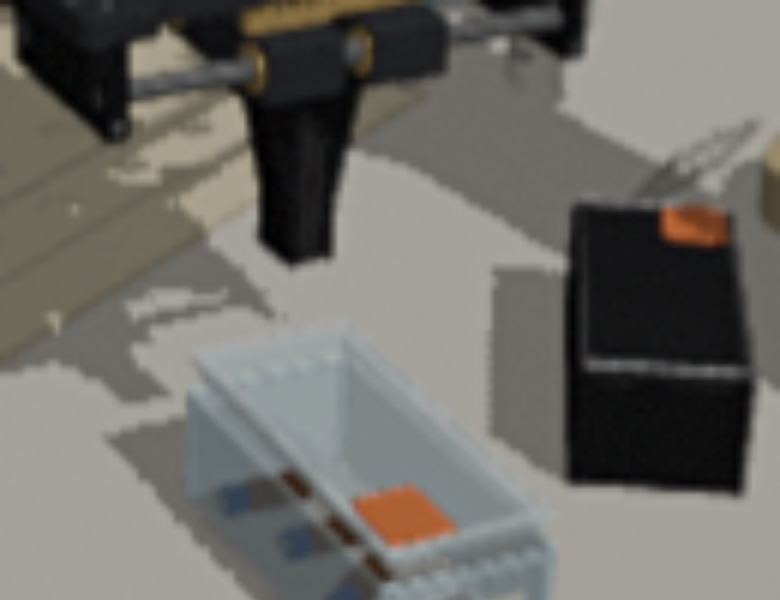

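The closed tip is above the back end of the box. The lid is still standing up on its rim and the vials are visible inside.

Emit:
send_rows(motion=[{"claw": -1,"slide": [0,0,12],"delta_rot": [0,0,0]},{"claw": -1,"slide": [0,0,25],"delta_rot": [0,0,0]},{"claw": -1,"slide": [0,0,32],"delta_rot": [0,0,0]},{"claw": -1,"slide": [0,0,36],"delta_rot": [0,0,0]},{"claw": -1,"slide": [0,0,38],"delta_rot": [0,0,0]}])

```text
time: 2.65
position: [0.4942, 0.0704, 0.0824]
tool_rot: [0.783, 3.042, -0.0]
ft_force: [0.1, 0.8, -0.1]
grip_width: 0.007
grip_force: 0.1
```

Emit:
send_rows(motion=[{"claw": -1,"slide": [0,0,2],"delta_rot": [0,0,0]},{"claw": -1,"slide": [0,0,4],"delta_rot": [0,0,0]},{"claw": -1,"slide": [0,0,4],"delta_rot": [0,0,0]}])

```text
time: 2.95
position: [0.4944, 0.0705, 0.0796]
tool_rot: [0.782, 3.042, -0.002]
ft_force: [-2.3, 0.0, 5.8]
grip_width: 0.002
grip_force: 2.8
```

Emit:
send_rows(motion=[{"claw": -1,"slide": [0,0,2],"delta_rot": [0,0,0]},{"claw": -1,"slide": [0,0,4],"delta_rot": [0,0,0]},{"claw": -1,"slide": [0,0,4],"delta_rot": [0,0,0]}])

```text
time: 3.25
position: [0.4944, 0.0705, 0.0759]
tool_rot: [0.782, 3.042, -0.002]
ft_force: [-2.4, -1.3, 7.6]
grip_width: 0.005
grip_force: 3.6
```

Emit:
send_rows(motion=[{"claw": -1,"slide": [0,0,2],"delta_rot": [0,0,0]},{"claw": -1,"slide": [0,0,3],"delta_rot": [0,0,0]},{"claw": -1,"slide": [0,0,3],"delta_rot": [0,0,0]}])

```text
time: 3.55
position: [0.4944, 0.0705, 0.073]
tool_rot: [0.782, 3.042, -0.002]
ft_force: [-3.7, -1.1, 7.7]
grip_width: 0.007
grip_force: 4.2
```

Emit:
send_rows(motion=[{"claw": -1,"slide": [0,0,1],"delta_rot": [0,0,0]},{"claw": -1,"slide": [0,0,2],"delta_rot": [0,0,0]},{"claw": -1,"slide": [0,0,2],"delta_rot": [0,0,0]}])

```text
time: 3.85
position: [0.4945, 0.0706, 0.0718]
tool_rot: [0.782, 3.042, -0.003]
ft_force: [-7.0, -1.5, 14.8]
grip_width: 0.009
grip_force: 7.6
```

Emit:
send_rows(motion=[{"claw": -1,"slide": [0,0,1],"delta_rot": [0,0,0]},{"claw": -1,"slide": [0,0,1],"delta_rot": [0,0,0]}])

```text
time: 4.05
position: [0.4946, 0.0706, 0.0714]
tool_rot: [0.782, 3.042, -0.003]
ft_force: [-7.9, -2.4, 20.9]
grip_width: 0.005
grip_force: 10.4
```

Emit:
send_rows(motion=[{"claw": -1,"slide": [0,0,2],"delta_rot": [0,0,0]},{"claw": -1,"slide": [0,0,2],"delta_rot": [0,0,0]}])

```text
time: 4.25
position: [0.4947, 0.0707, 0.0706]
tool_rot: [0.782, 3.042, -0.005]
ft_force: [-12.3, -2.9, 30.7]
grip_width: 0.006
grip_force: 15.6
```

Emit:
send_rows(motion=[{"claw": -1,"slide": [0,0,-10],"delta_rot": [0,0,0]},{"claw": -1,"slide": [0,0,-25],"delta_rot": [0,0,0]},{"claw": -1,"slide": [50,0,-25],"delta_rot": [0,0,0]},{"claw": -1,"slide": [100,0,-25],"delta_rot": [0,0,0]},{"claw": -1,"slide": [105,0,-25],"delta_rot": [0,0,0]}])

```text
time: 4.75
position: [0.3975, 0.1235, 0.0913]
tool_rot: [-0.774, -3.044, 0.005]
ft_force: [0.1, -0.1, -0.3]
grip_width: 0.006
grip_force: 0.0
```

```bash
python3 - <<'E'
from h import *
plan([(box2w([-.052,0,.085]),down(YAW+np.pi))])
E
```

```text
now [0.3975 0.1235 0.0913] [-0.7739 -3.0435  0.0055] [ 0.5004 -0.0062 -0.8524  2.1506 -0.003   0.998   0.7224] [ 0.0717 -0.1442 -0.2506]
slide [-1.7  1.2  6.3] rot [-0.004 -0.     0.   ]
```

Emit:
send_rows(motion=[{"claw": -1,"slide": [0,1,4],"delta_rot": [0,0,0]},{"claw": -1,"slide": [0,1,8],"delta_rot": [0,0,0]},{"claw": -1,"slide": [0,1,11],"delta_rot": [0,0,0]},{"claw": -1,"slide": [0,1,13],"delta_rot": [0,0,0]},{"claw": -1,"slide": [0,1,15],"delta_rot": [0,0,0]}])

```text
time: 5.25
position: [0.4032, 0.1222, 0.0769]
tool_rot: [-0.783, -3.041, -0.0]
ft_force: [-3.8, -0.6, 10.2]
grip_width: 0.005
grip_force: 4.9
```

Emit:
send_rows(motion=[{"claw": -1,"slide": [0,0,2],"delta_rot": [0,0,0]},{"claw": -1,"slide": [0,0,4],"delta_rot": [0,0,0]},{"claw": -1,"slide": [0,0,4],"delta_rot": [0,0,0]}])

```text
time: 5.55
position: [0.4029, 0.1222, 0.0728]
tool_rot: [-0.782, -3.041, 0.0]
ft_force: [-2.3, -1.9, 7.5]
grip_width: 0.004
grip_force: 3.5
```

Emit:
send_rows(motion=[{"claw": -1,"slide": [0,0,2],"delta_rot": [0,0,0]},{"claw": -1,"slide": [0,0,3],"delta_rot": [0,0,0]},{"claw": -1,"slide": [0,0,3],"delta_rot": [0,0,0]}])

```text
time: 5.85
position: [0.403, 0.1223, 0.0707]
tool_rot: [-0.782, -3.041, 0.001]
ft_force: [-6.1, -2.1, 17.3]
grip_width: 0.004
grip_force: 8.6
```

Emit:
send_rows(motion=[{"claw": -1,"slide": [0,0,2],"delta_rot": [0,0,0]},{"claw": -1,"slide": [0,0,3],"delta_rot": [0,0,0]},{"claw": -1,"slide": [0,0,3],"delta_rot": [0,0,0]}])

```text
time: 6.15
position: [0.4032, 0.1226, 0.0697]
tool_rot: [-0.782, -3.041, 0.004]
ft_force: [-12.9, -3.5, 39.4]
grip_width: 0.003
grip_force: 19.6
```

Emit:
send_rows(motion=[{"claw": -1,"slide": [0,0,-20],"delta_rot": [0,0,0]},{"claw": 1,"slide": [0,0,-60],"delta_rot": [0,0,0]},{"claw": 1,"slide": [-25,0,-80],"delta_rot": [0,0,0]},{"claw": 1,"slide": [-50,0,-80],"delta_rot": [0,0,0]},{"claw": 1,"slide": [-50,0,-80],"delta_rot": [0,0,0]}])

```text
time: 6.65
position: [0.4496, 0.0962, 0.1472]
tool_rot: [0.788, 3.039, 0.003]
ft_force: [-0.9, -0.1, -0.8]
grip_width: 0.285
grip_force: 0.0
```

```bash
python3 - <<'E'
from h import *
t=grab('top','t2');s=grab('side','s2');w=grab('wrist','w2')
a=t['color'][245:335,260:340];b=s['color'][230:320,310:390]
c=np.hstack([cv2.resize(x,(400,450),interpolation=cv2.INTER_CUBIC) for x in(a,b)])
cv2.imwrite('pics/c2.png',c)
plan([(box2w([0,0,.033]),down(YAW+np.pi))])
E
```

```text
now [0.4455 0.0985 0.1457] [-0.7812 -3.0403 -0.0005] [ 0.5443  0.02   -0.8161  2.0103  0.0145  1.1196  0.7898] [-0.7469 -0.9968  0.5086]
slide [  0.2   0.2 112.7] rot [-0.    -0.003 -0.005]
```

View pics/c2.png

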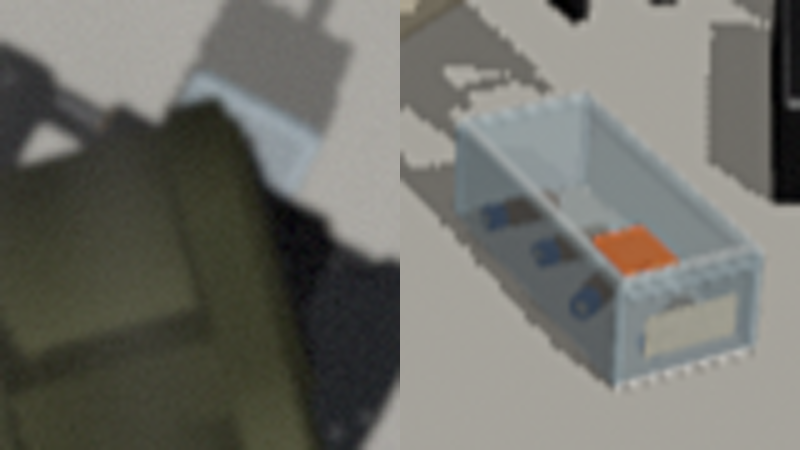

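View pics/w2.png

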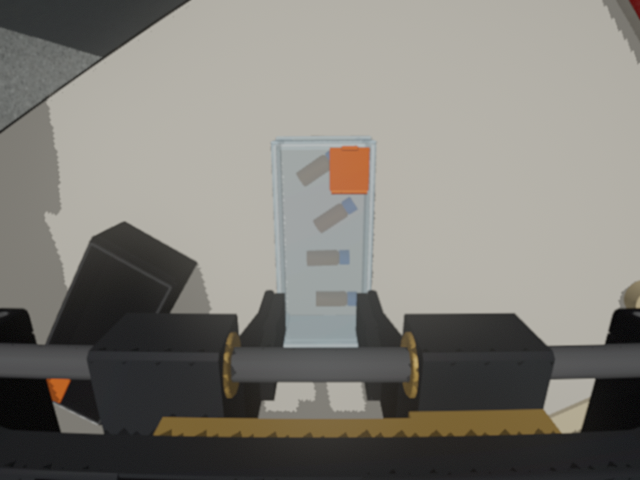

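The lid is now flush at both ends in the side view, with the label-end corner still at pixel (353,307), so the box hasn't moved. In the wrist view the box is centred and square between the fingers (edges at x≈274 and 374).

Emit:
send_rows(motion=[{"claw": 1,"slide": [0,0,10],"delta_rot": [0,0,0]},{"claw": 1,"slide": [0,0,20],"delta_rot": [0,0,0]},{"claw": 1,"slide": [0,0,30],"delta_rot": [0,0,0]},{"claw": 1,"slide": [0,0,40],"delta_rot": [0,0,0]},{"claw": 1,"slide": [0,0,45],"delta_rot": [0,0,0]}])

```text
time: 7.3
position: [0.4454, 0.0983, 0.1]
tool_rot: [-0.78, -3.041, 0.001]
ft_force: [-0.7, 0.5, 0.3]
grip_width: 0.881
grip_force: 0.0
```

Emit:
send_rows(motion=[{"claw": 1,"slide": [0,0,0],"delta_rot": [0,0,0]},{"claw": 1,"slide": [0,0,0],"delta_rot": [0,0,0]},{"claw": 1,"slide": [0,0,0],"delta_rot": [0,0,0]}])

```text
time: 7.6
position: [0.4467, 0.0984, 0.1019]
tool_rot: [0.781, 3.042, 0.0]
ft_force: [-0.1, -0.3, -0.2]
grip_width: 0.993
grip_force: 0.0
```

Emit:
send_rows(motion=[{"claw": 1,"slide": [0,0,20],"delta_rot": [0,0,0]},{"claw": 1,"slide": [1,0,40],"delta_rot": [0,0,0]},{"claw": 1,"slide": [1,0,58],"delta_rot": [0,0,0]},{"claw": 1,"slide": [1,0,68],"delta_rot": [0,0,0]},{"claw": 1,"slide": [1,0,68],"delta_rot": [0,0,0]}])

```text
time: 8.1
position: [0.4446, 0.0987, 0.0327]
tool_rot: [-0.781, -3.041, 0.001]
ft_force: [-0.2, 0.0, 0.6]
grip_width: 0.998
grip_force: 0.0
```

Emit:
send_rows(motion=[{"claw": 0.3,"slide": [0,0,0],"delta_rot": [0,0,0]},{"claw": 0,"slide": [0,0,0],"delta_rot": [0,0,0]},{"claw": -0.5,"slide": [0,0,0],"delta_rot": [0,0,0]},{"claw": -1,"slide": [0,0,0],"delta_rot": [0,0,0]},{"claw": -1,"slide": [0,0,0],"delta_rot": [0,0,0]}], grip_force=25)

```text
time: 8.6
position: [0.4462, 0.099, 0.0342]
tool_rot: [0.781, 3.041, 0.001]
ft_force: [0.5, -0.2, 2.5]
grip_width: 0.738
grip_force: 25.0
```

Emit:
send_rows(motion=[{"claw": -1,"slide": [0,0,0],"delta_rot": [0,0,0]},{"claw": -1,"slide": [0,0,0],"delta_rot": [0,0,0]},{"claw": -1,"slide": [0,0,0],"delta_rot": [0,0,0]}])

```text
time: 8.9
position: [0.4462, 0.099, 0.0342]
tool_rot: [0.781, 3.041, 0.001]
ft_force: [-0.5, 0.5, 5.5]
grip_width: 0.734
grip_force: 25.0
```

Emit:
send_rows(motion=[{"claw": -1,"slide": [0,0,-8],"delta_rot": [0,0,0]},{"claw": -1,"slide": [0,0,-25],"delta_rot": [0,0,0]},{"claw": -1,"slide": [0,0,-50],"delta_rot": [0,0,0]},{"claw": -1,"slide": [0,0,-75],"delta_rot": [0,0,0]},{"claw": -1,"slide": [0,0,-100],"delta_rot": [0,0,0]}], grip_force=35)

```text
time: 9.4
position: [0.4442, 0.0985, 0.134]
tool_rot: [-0.781, -3.041, 0.001]
ft_force: [0.6, -0.5, -3.3]
grip_width: 0.734
grip_force: 35.0
```

Emit:
send_rows(motion=[{"claw": -1,"slide": [0,0,-25],"delta_rot": [0,0,0]},{"claw": -1,"slide": [0,0,-50],"delta_rot": [0,0,0]},{"claw": -1,"slide": [0,0,-75],"delta_rot": [0,0,0]},{"claw": -1,"slide": [0,0,-95],"delta_rot": [0,0,0]},{"claw": -1,"slide": [0,0,-105],"delta_rot": [0,0,0]}])

```text
time: 9.9
position: [0.4454, 0.0989, 0.2398]
tool_rot: [0.781, 3.042, -0.0]
ft_force: [0.3, 0.2, -3.0]
grip_width: 0.732
grip_force: 35.0
```

```bash
python3 - <<'E'
from h import *
s=ctrl.get_state();r=R.from_rotvec(s['tool_rot'])
print(s['joint_positions'],s['position'],s['ft_force'],s['grip_width'])
# tool x=-box x, tool y=box y, tool z=-box z
for m in(30,35,40):
  for a in(40,50):
    # horizontal downhill direction in tool frame (cos a, sin a) tilts down by m
    d=np.array([np.cos(np.radians(a)),np.sin(np.radians(a)),0]);ax=np.cross(d,[0,0,1.])
    rv=ax*np.radians(m);q=r*R.from_rotvec(rv);M=q.as_matrix()
    print(m,a,rv.round(3),'drop x,y deg',np.degrees(np.arcsin(-M[2,:2])).round(1))
E
```

```text
[ 0.5794 -0.09   -0.8006  1.8893 -0.0658  1.3145  0.8655] [0.4454 0.0989 0.2398] [ 0.2653  0.1673 -3.0389] 0.731725313002662
30 40 [ 0.337 -0.401  0.   ] drop x,y deg [22.6 18.7]
30 50 [ 0.401 -0.337  0.   ] drop x,y deg [18.8 22.5]
35 40 [ 0.393 -0.468  0.   ] drop x,y deg [26.1 21.6]
35 50 [ 0.468 -0.393  0.   ] drop x,y deg [21.7 26.1]
40 40 [ 0.449 -0.535  0.   ] drop x,y deg [29.6 24.4]
40 50 [ 0.535 -0.449  0.   ] drop x,y deg [24.5 29.5]
```

Emit:
send_rows(motion=[{"claw": -1,"slide": [-10,5,-4],"delta_rot": [0.03,-0.03,0]},{"claw": -1,"slide": [-21,11,-8],"delta_rot": [0.08,-0.08,0]},{"claw": -1,"slide": [-32,17,-12],"delta_rot": [0.13,-0.13,0]},{"claw": -1,"slide": [-43,23,-16],"delta_rot": [0.18,-0.18,0]},{"claw": -1,"slide": [-53,29,-20],"delta_rot": [0.23,-0.23,0]}])

```text
time: 10.4
position: [0.5057, 0.0984, 0.2579]
tool_rot: [0.733, 2.854, -0.421]
ft_force: [-1.0, 0.2, -2.8]
grip_width: 0.736
grip_force: 35.0
```

Emit:
send_rows(motion=[{"claw": -1,"slide": [0,0,0],"delta_rot": [0.05,-0.05,0]},{"claw": -1,"slide": [0,0,0],"delta_rot": [0.1,-0.1,0]},{"claw": -1,"slide": [0,0,0],"delta_rot": [0.15,-0.15,0]},{"claw": -1,"slide": [0,0,0],"delta_rot": [0.2,-0.2,0]},{"claw": -1,"slide": [0,0,0],"delta_rot": [0.2,-0.2,0]}])

```text
time: 10.9
position: [0.5042, 0.1006, 0.256]
tool_rot: [0.674, 2.657, -0.741]
ft_force: [0.9, 0.8, -2.5]
grip_width: 0.729
grip_force: 35.0
```

Emit:
send_rows(motion=[{"claw": -1,"slide": [0,0,0],"delta_rot": [0,0,0]},{"claw": -1,"slide": [0,0,0],"delta_rot": [0,0,0]},{"claw": -1,"slide": [0,0,0],"delta_rot": [0,0,0]},{"claw": -1,"slide": [0,0,0],"delta_rot": [0,0,0]},{"claw": -1,"slide": [0,0,0],"delta_rot": [0,0,0]}])

```text
time: 11.4
position: [0.5059, 0.0982, 0.2588]
tool_rot: [0.682, 2.651, -0.739]
ft_force: [0.2, -0.2, -3.6]
grip_width: 0.734
grip_force: 35.0
```

```bash
python3 - <<'E'
from h import *
s=ctrl.get_state();M=R.from_rotvec(s['tool_rot']).as_matrix()
print(s['joint_positions'],s['position'],s['ft_force'],s['grip_width'],np.degrees(np.arcsin(-M[2,:2])))
def proj(d):
    P=np.array([[67.5,29.5,28],[-67.5,-29.5,28],[0,0,3]])/1e3*[1,1,1] # tool frame
    return w2px(d,s['position']+P@M.T)
d=grab('side','s3');w=grab('wrist','w3');print(proj(d),proj(w))
u,v=proj(d).mean(0).astype(int)
a=cv2.resize(d['color'][v-75:v+75,u-50:u+50],(400,600),interpolation=cv2.INTER_CUBIC)
b=cv2.resize(w['color'][60:420,200:440],(400,600),interpolation=cv2.INTER_CUBIC)
print(u,v);cv2.imwrite('pics/c3.png',np.hstack([a,b]))
E
```

```text
[ 0.2477  0.2111 -0.9612  1.7748  0.7139  1.5615  0.2153] [0.5059 0.0982 0.2588] [ 0.1571 -0.1738 -3.5654] 0.7338521626392966 [23.8469 23.8072]
[[334.8661 197.6077]
 [327.6528 137.2344]
 [328.9892 157.8745]] [[390.0924 163.8099]
 [265.4672 421.1905]
 [320.7799 334.4712]]
330 164
```

View pics/c3.png

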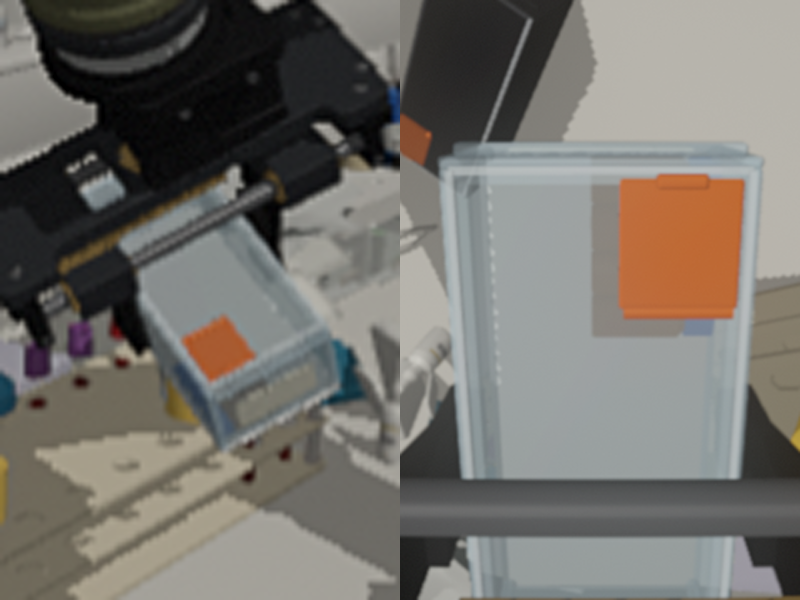

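The tilted view shows all the vials stacked at the flap corner: brown bodies and a blue cap under and beside the flap at crop (595–740, 180–335), with the rest of the floor empty. The lid is flush, and both slopes are about 24°, leaving that corner clearly lowest.

```bash
python3 -c "
from bench import ctrl
print(ctrl.close_job())"
```

```text
the job is handed in; nothing more can be done
None
```

The job is handed in: I pressed the lid flush at both ends, lifted the box to about 0.26 m, and am holding it tilted (about 24° on each axis) so the vials rest in the flap corner, which is clearly the lowest. The gripper bar hid a narrow strip of the box floor in the last picture, so I did not count all four vials one by one.

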